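# Hook the second shelf arm into its slotted post and press it home

### The job

Hang the loose shelf arm on the bare slotted post, level with the arm that is already fitted to the other post: hook its four claws into the top two rows of slots, then press it down until it sits fully home and the post's spring catch has snapped out over the arm's crossbar. Leave the tools and the parts bin where they are.

Things in the scene. Friction and masses are not known exactly. Their poses are not given: they have to be found in the camera images.
- shelf_arm: the loose shelf arm, zinc-grey steel, about 0.35 kg, first standing on the bench. Origin: foot of the back plate's rear face, mid-width; x to the rear (where the claws point), z up. Back plate 5 mm thick (x -5 to 0), 70 wide, 104 high. Box-section arm forward from its foot: x -4 to -186, 40 wide, 26 high, underside at z = 0; end stop 36 high at the tip. Centre of mass x = -78, z = 21 mm.
- shelf_arm_grip (a point): mid-height on the loose arm's box section, 90 mm ahead of the back plate's rear face, 13 mm above the underside: a place to grip it across its 40 mm width (flat parallel sides)
- shelf_arm_claws (a point): point on the plate's rear face, 60 mm above its foot, mid-way between the upper two claws. Four claws at y = -22 and +22, each 6 mm thick (nose narrowed to 4.2), reaching 15 mm behind the plate; shanks 60 to 70 mm above the plate's foot (upper pair) and 16 to 26 (lower pair); behind each a lip hangs 14 mm below the shank's underside, 5.5 mm gap between plate and lip
- shelf_arm_crossbar (a point): centre of the loose arm's crossbar, a 4 mm round bar across the plate's 20 mm wide window (window from 30 to 61 mm above the plate's foot), 48 mm above the foot
- shelf_arm_flange (a point): centre of the top face of the flange folded forward along the back plate's upper edge, 104 mm above the plate's foot, 70 wide, 17 deep (x -17 to 0): the place to press down on. Home, it stands 10 mm above the post's top
- post_bare: foot plate of the grey slotted upright that has no arm (left or right one, it varies), fixed on the rack's 12 mm board; origin under its middle. The upright is 76 wide (y), 40 deep, 204 high, front face at x = -20 mm, looking to -x. Its bolts run in slotted holes: it stands up to 8 mm left or right of the foot's middle, held by 40 N of friction. This offset is in no reading: feel or look for it
- slot_row (a point): point of the foot's middle plane, in the upright's front face, level with the lower edges of the top row of slots (170 mm above the foot's underside). Slots 9.2 wide, 30 high, in two columns 22 mm either side of the upright's middle, rows 44 mm apart, sheet 4 mm, hollow behind. The upper claws belong in this row, the lower in the next; home, the shanks stand on the lower edges
- seat (a point): where the arm's origin lies when home if the upright stands mid-foot (else up to 8 mm beside it in y): in the front face, 110 mm above the foot's underside; axes x into the post, z up, parallel to the arm's when home. Held 14 to 20 mm above home, the claws pass into the slots until the plate meets the face; then the arm slides down, lips behind the sheet. Let go 10 mm high, it hangs on the catch
- catch (a joint): spring catch mid-width in the upright's face: dark nose 14 wide, 3.5 mm out, flat underside 51 mm above seat height, top sloped 45 degrees. Value (m): 0 fully out, grows as pushed in (2.5 mm while the crossbar passes, at most 6.5). Spring 4.9 N plus 0.7 N/mm: the arm's weight does not pass it; 8 to 18 N down on the flange does (farther out the arm binds), then it springs out over the crossbar
- fitted_arm (a point): the seat point on the other post, where an identical arm is already hooked in and locked (fixed); it sticks out 186 mm to the front at the same height as the loose one will. The two feet stand 280 mm apart
- spanner: bystander, not to be moved: combination spanner, 160 mm long, lying between the rack's right end and the loose arm; origin under its middle
- screwdriver: bystander, not to be moved: black screwdriver, 228 mm long, at the front left; origin under its middle
- parts_bin: bystander, not to be moved: dark grey open parts bin, 105x119x62 mm, at the left; origin under its middle
Not all that is in view belongs to the job. Several things have the shape of the shelf_arm; the one meant has the colours described above.

How it is judged:
At the end, for the whole second after the job is handed in: The shelf arm hangs on the bare post, its plate's foot within 3 mm of home in height and depth (sideways wherever the upright stands, within 12 mm of the seat point), square and level within 0.06 rad, the spring catch out (under 1.2 mm retracted) above its crossbar, at rest and released (x of shelf_arm in the frame of seat between -0.003 and 0.002 m and y of shelf_arm in the frame of seat between -0.012 and 0.012 m and z of shelf_arm in the frame of seat between -0.0025 and 0.003 m and angle between the z axis of shelf_arm and the z axis of seat, either way round below 0.06 rad and angle between the x axis of shelf_arm and the x axis of seat, either way round below 0.06 rad and value of joint catch below 0.0012 m and linear speed of shelf_arm below 0.02 m/s); the robot touches nothing.
It fails at once if a tool or the parts bin is moved by more than 3 cm (distance of any of spanner, screwdriver, parts_bin from where it was at the start of the episode above 0.03 m).
It also fails if it takes over 64 s, if anything falls off the work surface, if the arm or the gripper's body presses on something with over 40 N, if the wrist force passes 120 N, or if a joint passes its speed limit or range.

### The arm

A 6-joint arm with a two-finger parallel gripper is mounted at the origin on a cart in front of the work surface, level with it; the furniture and walls round the work are solid. World frame = base frame: x ahead of the robot, y to its left, z up, the work surface at z = 0. Lengths are in m, angles in rad, forces in N, time in s.
With the tool pointing down it reaches from about 0.275 to 0.725 m from the base axis. Payload 15.9 kg.
Tool frame: the origin (TCP) lies at the very end of the fingers, on their centre line; the grasp point (between the pads) lies 19 mm behind it (grasp_offset is the distance from the TCP to the grasp point, in m); z points along the fingers, y is the line along which they close (so a half turn about z gives the same grasp; the last joint's range is limited). The gripper opens to 85 mm and grips with 20 to 120 N. Pads are 22 mm wide; open, the fingers measure 114 mm over their backs; the gripper's body (76 mm by 85 mm) begins 54 mm behind the grasp point. The pads swing forward as they close: fully open they stand 13 mm farther back than shut.
Start: joints at [1.114, 0.213, -0.034, 1.323, 0, 1.571], TCP at [0.221, 0.449, 0.231] pointing down, gripper open.
Joint ranges: [-2.98, 2.98], [-0.74, 1.72], [-1.14, 1.35], [-2.1, 2.04], [-1.57, 1.44], [-3.14, 3.14]. Speed limits (rad/s): [1.89, 1.89, 2.39, 2.57, 3.14, 3.14].

### API

Orientations are given as a rotation vector (axis times angle).
In Python, from station import get_state, get_image, close_job, grasp_offset gives the robot as it stands.
- The arm moves only by the tool servo_tool, never from a script. Its argument "motion" is a list of rows, each a list of 6 numbers: the shift along the tool's x, y, z each as a share of 0.2 m, from -1 to 1, then the turn, a rotation vector about the tool's x, y, z each as a share of 2 rad, from -1 to 1. A call has 1 to 5 rows; each row is the pose to reach, as a shift and turn from the pose commanded when the call began, along the tool's axes at that moment; what a row does not reach only later rows make up. A row lasts 1/8 s, in which the tool goes at most 62.5 mm and 10.7 degrees, less where a joint would pass 70% of its speed; a pose out of reach is approached as far as the arm can. A call with a number of a shift or a turn outside -1 to 1 is refused whole. A call with a gripper value outside its range is refused whole. "hand" is the closure, from 0 (fully open) to 1 (shut), set as the call begins (left out, the last holds). The fingers move at their own pace and stop on an object; "newtons" is the grip in N (left out, the last holds). Time passes only in rows, so rows that repeat a pose let the fingers close. It gives the time, the measured TCP pose, the force, the opening and the grip force at its end, in the units of the state.
- get_state(): the state, without advancing time (a new reading comes with each control period).
- get_image(name): name is "scene" or "top" or "wrist"; returns a dict with "frame" (420x560x3 uint8, blue, green, red), "fov_y" (degrees; the focal length in pixels is half the picture's height over the tangent of half this angle, whatever the lens; pixels are square), "cx", "cy" (the principal point, pixels), "rvec" (rotation vector, rad) and "tvec" (3), from world to camera coordinates, as OpenCV has them; the wrist camera has in their place "T_tool_cam" (4x4, takes a point from camera to tool coordinates, whose origin is the TCP and whose axes are the flange's). Camera axes: x right, y down, z forward; pixel columns grow to the right and rows downward; lengths in m; the calibration is good to about 2 mm. The wrist camera is an equidistant fisheye: a pixel r from the principal point sees the ray r / f radians off the axis. A picture is of the moment at which its call begins: read the wrist's pose just before it. There is no depth.
- close_job(): hands the job in; it is judged then, once.
The state is a dict: "clock": time; "q": joint angles; "joint_vel": joint speeds; "joint_efforts": joint torques, N m; "position": TCP position; "orientation": TCP orientation; "ft_force": force on the tool from outside, world axes, zero at the start; "moment": the same for the moment, N m; "width": finger opening in m; "gripper_force": force on a finger pad.
Only numpy, scipy, OpenCV 4.12 (cv2) and the standard library are available. Lean on these libraries where they do the work, as an engineer would, in place of code of your own. Each camera call takes 0.05 s, during which the arm holds its last target. There are 200 camera calls.

## Working session

There is one attempt and no reset: what is moved stays moved. The work goes in short steps, Python scripts to look and compute and a tool call to move; the robot and the scene stay as the last step left them, time stands still between calls to the robot, and variables do not carry over. Pictures are saved under pics/ and viewed, at most 10 in all, crops included, and the job is handed in when it is done.

Besides the shell and the picture viewer there is one more tool, called as name([rows], argument=value, ...), one row to a line, values as JSON. servo_tool: Moves the arm, as the interface text tells. Shift numbers are shares of 0.2 m and turn numbers shares of 2 rad, none past 1 either way. Its arguments: {"type":"object","properties":{"motion":{"type":"array"},"hand":{"type":"number"},"newtons":{"type":"number"}},"required":["motion"]}

```bash
mkdir -p pics; ls; cat > h.py <<'E'
import numpy as np, cv2
from scipy.spatial.transform import Rotation as R
from station import *
def snap(n,f):
    s=get_state(); im=get_image(n); cv2.imwrite('pics/'+f,im['frame']); 
    np.save('pics/'+f+'.npy',{'im':{k:v for k,v in im.items()},'s':s},allow_pickle=True); return im,s
def ray(f,u,v):
    d=np.load('pics/'+f+'.npy',allow_pickle=True).item(); im=d['im'];s=d['s']
    F=210/np.tan(np.radians(im['fov_y']/2))
    x,y=(u-im['cx']),(v-im['cy'])
    if 'T_tool_cam' in im:
        T=np.array(im['T_tool_cam']); r=np.hypot(x,y); th=r/F
        c=np.array([np.sin(th)*x/r,np.sin(th)*y/r,np.cos(th)])
        Rt=R.from_rotvec(s['orientation']).as_matrix()
        return Rt@T[:3,3]+s['position'], Rt@T[:3,:3]@c
    M=R.from_rotvec(np.ravel(im['rvec'])).as_matrix()
    return -M.T@np.ravel(im['tvec']), M.T@np.array([x/F,y/F,1])
def atz(f,u,v,z):
    o,d=ray(f,u,v); return o+d*(z-o[2])/d[2]
def proj(f,p):
    d=np.load('pics/'+f+'.npy',allow_pickle=True).item(); im=d['im'];s=d['s']
    F=210/np.tan(np.radians(im['fov_y']/2))
    if 'T_tool_cam' in im:
        T=np.array(im['T_tool_cam']);Rt=R.from_rotvec(s['orientation']).as_matrix()
        c=T[:3,:3].T@(Rt.T@(np.array(p)-s['position'])-T[:3,3]); h=np.hypot(c[0],c[1]); th=np.arctan2(h,c[2])
        return np.array([im['cx']+F*th*c[0]/h, im['cy']+F*th*c[1]/h])
    c=R.from_rotvec(np.ravel(im['rvec'])).as_matrix()@np.array(p)+np.ravel(im['tvec'])
    return np.array([im['cx']+F*c[0]/c[2], im['cy']+F*c[1]/c[2]])
E
python3 - <<'E'
from h import *
s=get_state(); print({k:np.round(v,3) for k,v in s.items()}, grasp_offset)
for n in('scene','top','wrist'):
    im,_=snap(n,n+'0.png'); print(n,im['fov_y'],im['cx'],im['cy'],im.get('T_tool_cam'))
a=[cv2.imread(f'pics/{n}0.png') for n in('scene','top')]
for n,i in zip(('scene','top'),a): cv2.imwrite(f'pics/{n}0b.png',cv2.resize(i,(800,600),interpolation=cv2.INTER_CUBIC))
print(R.from_rotvec(s['orientation']).as_matrix().round(3))
E
```

```text
pics
{'clock': np.float64(0.0), 'q': array([ 1.114,  0.213, -0.035,  1.323,  0.   ,  1.571]), 'joint_vel': array([ 0.001,  0.   , -0.   ,  0.001, -0.001, -0.001]), 'joint_efforts': array([-4.0000e-03, -6.8617e+01,  4.8712e+01,  1.8000e-02, -0.0000e+00,
       -0.0000e+00]), 'position': array([0.22 , 0.448, 0.231]), 'orientation': array([-7.11e-01, -3.06e+00,  2.00e-03]), 'ft_force': array([-0.441,  0.423,  0.031]), 'moment': array([0.004, 0.05 , 0.007]), 'gripper_force': np.float64(0.0), 'width': np.float64(0.085)} 0.0187
scene 55.5418872943837 281.6166499579693 217.16387010389352 None
top 46.89090122229558 279.6713470151256 209.9383538576509 None
wrist 65.70646984690485 277.74849703951685 211.56198239312943 [[-1.14966494e-03 -9.63817362e-01 -2.66561008e-01  6.60467218e-02]
 [ 9.99998768e-01 -8.23136203e-04 -1.33669422e-03  1.00520084e-03]
 [ 1.06891308e-03 -2.66562216e-01  9.63817121e-01 -1.42241770e-01]
 [ 0.00000000e+00  0.00000000e+00  0.00000000e+00  1.00000000e+00]]
[[-0.897  0.441 -0.001]
 [ 0.441  0.897 -0.001]
 [ 0.    -0.001 -1.   ]]
```

View pics/scene0b.png

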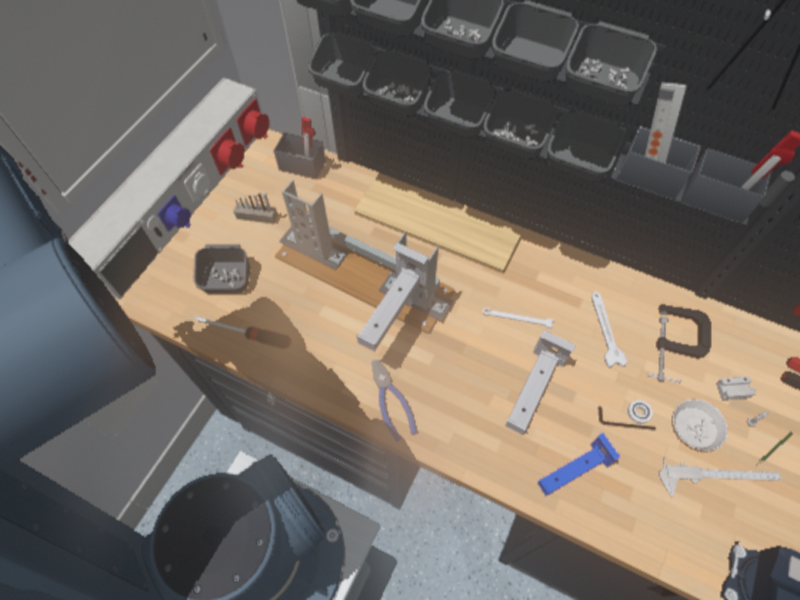

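View pics/top0b.png

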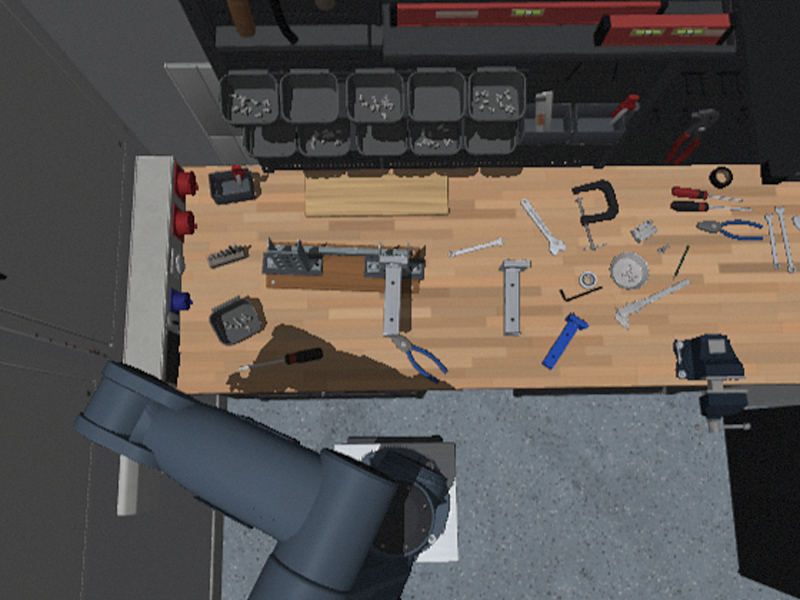

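The scene shows the bare post at the left (around 305,225 in the enlarged view) and the fitted arm at (390,300). The grey loose arm is at (540,380) and the spanner lies between the rack and the loose arm. In the top view they are at (292,262), (393,290) and (512,298). I'll enlarge the top view.

```bash
python3 - <<'E'
from h import *
i=cv2.imread('pics/top0.png')
# crop A: posts u 175..305, v 155..245 ; crop B: arm u 340..385 v 175..240
A=cv2.resize(i[160:250,175:305],None,fx=6,fy=6,interpolation=cv2.INTER_CUBIC)
B=cv2.resize(i[175:240,335:390],None,fx=8,fy=8,interpolation=cv2.INTER_CUBIC)
cv2.imwrite('pics/A.png',A);cv2.imwrite('pics/B.png',B)
E
```

```text
(no output)
```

View pics/A.png

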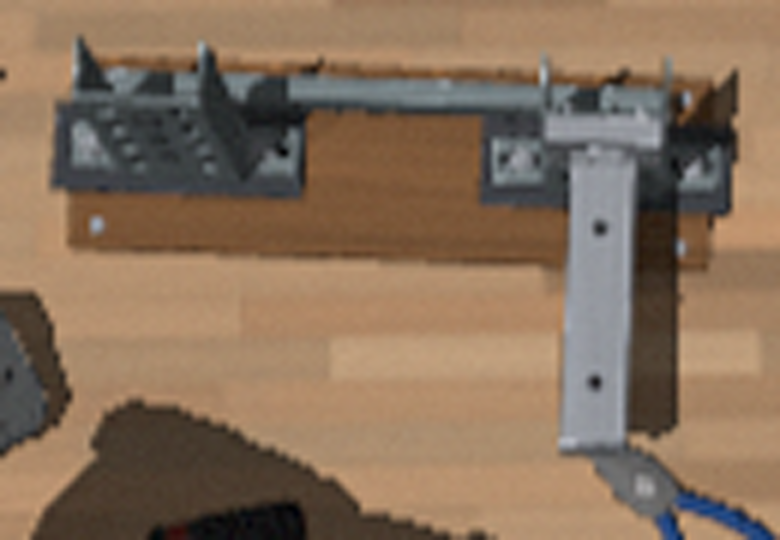

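View pics/B.png

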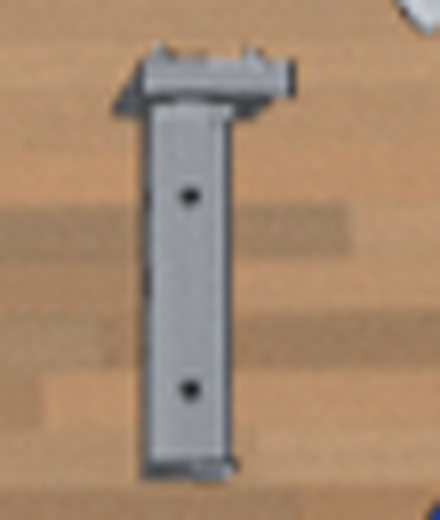

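Crop A: the bare foot's front edge runs (52,187) to (300,195), and the fitted arm's box runs (570,150) to (562,447). Crop B: the loose arm's holes are at (190,196) and (190,389), and its flange runs (146,62) to (294,95).

```bash
python3 - <<'E'
from h import *
f='top0.png'
A=lambda u,v,z:atz(f,175+u/6-.4,160+v/6-.4,z).round(4)
B=lambda u,v,z:atz(f,335+u/8-.4,175+v/8-.4,z).round(4)
print('cam',ray(f,280,210)[0])
print('holes',B(190,196,.026),B(190,389,.026))
print('box L/R',B(145,300,.026),B(230,300,.026))
print('flange',B(146,98,.104),B(294,95,.104),B(146,62,.104),B(294,60,.104))
print('tip',B(190,470,.0))
print('board',A(68,247,.012),A(708,268,.012))
print('foot bare',A(52,187,.016),A(300,195,.016),A(57,100,.016))
print('foot fit',A(482,203,.016),A(730,213,.016))
print('fitted flange',A(544,145,.226),A(663,148,.226)); print('fitted box holes',A(600,228,.148),A(595,382,.148))
print('post top',A(80,38,.216),A(203,42,.216))
print('sp',atz(f,447*.7,254*.7,0),atz(f,502*.7,239*.7,0))
E
```

```text
cam [1.63769185e-01 1.45705580e-03 1.86460967e+00]
holes [ 0.5666 -0.3254  0.026 ] [ 0.4714 -0.3209  0.026 ]
box L/R [ 0.5154 -0.3012  0.026 ] [ 0.5148 -0.3424  0.026 ]
flange [ 0.5968 -0.2932  0.104 ] [ 0.5972 -0.3627  0.104 ] [ 0.6142 -0.294   0.104 ] [ 0.6141 -0.3636  0.104 ]
tip [ 0.4358 -0.3235  0.    ]
board [0.5727 0.3472 0.012 ] [ 0.5527 -0.0695  0.012 ]
foot bare [0.6121 0.3578 0.016 ] [0.6044 0.196  0.016 ] [0.6708 0.3558 0.016 ]
foot fit [0.5974 0.0773 0.016 ] [ 0.5883 -0.0845  0.016 ]
fitted flange [0.5822 0.0324 0.226 ] [ 0.5794 -0.0367  0.226 ]
fitted box holes [5.498e-01 5.000e-04 1.480e-01] [0.4554 0.0049 0.148 ]
post top [0.6534 0.3048 0.216 ] [0.65   0.2325 0.216 ]
sp [ 0.66167839 -0.15308462  0.        ] [ 0.70289305 -0.30844379  0.        ]
```

servo_tool([
  [-0.3,-0.03,0,0,0,-0.07],
  [-0.6,-0.06,0,0,0,-0.14],
  [-0.9,-0.1,0,0,0,-0.205],
  [-1,-0.1,0,0,0,-0.205],
  [-1,-0.1,0,0,0,-0.205],
])

```text
clock: 0.78
position: [0.3918, 0.3421, 0.231]
orientation: [-0.079, -3.14, 0.0]
ft_force: [0.1, -1.0, 0.5]
width: 0.0852
gripper_force: 0.0
```

servo_tool([
  [-0.28,-0.15,0,0,0,0],
  [-0.56,-0.3,0,0,0,0],
  [-0.56,-0.31,0,0,0,0],
  [-0.56,-0.31,0,0,0,0],
])

```text
clock: 1.27
position: [0.4992, 0.2762, 0.2311]
orientation: [-0.074, -3.14, -0.0]
ft_force: [-0.1, 0.6, -0.3]
width: 0.0856
gripper_force: 0.0
```

```bash
python3 - <<'E'
from h import *
im,s=snap('wrist','w1.png'); print(s['clock'],s['position'],R.from_rotvec(s['orientation']).as_matrix().round(3),s['q'].round(3))
cv2.imwrite('pics/w1b.png',cv2.resize(im['frame'],(800,600),interpolation=cv2.INTER_CUBIC))
E
```

```text
1.275 [0.49921753 0.27624201 0.23109603] [[-0.999  0.047 -0.001]
 [ 0.047  0.999  0.   ]
 [ 0.001 -0.    -1.   ]] [0.505 0.363 0.167 1.376 0.    0.552]
```

View pics/w1b.png

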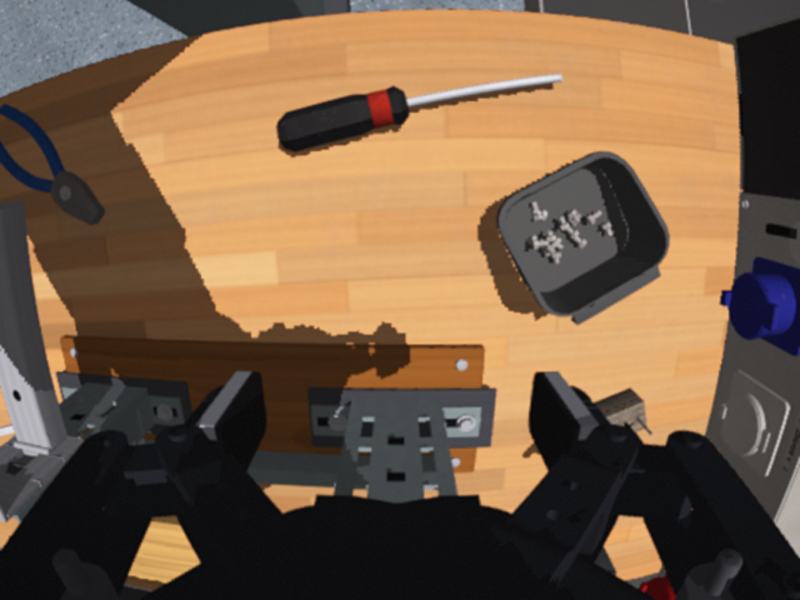

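The wrist view shows the bare foot plate's front edge at about (310,388)–(494,390). The upright's slot columns are at about x=370 and 427. I'll enlarge it.

```bash
python3 - <<'E'
from h import *
i=cv2.imread('pics/w1.png')[260:355,210:355]
i=cv2.convertScaleAbs(i,alpha=1.6)
cv2.imwrite('pics/C.png',cv2.resize(i,None,fx=5.5,fy=5.5,interpolation=cv2.INTER_CUBIC))
E
```

```text
(no output)
```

View pics/C.png

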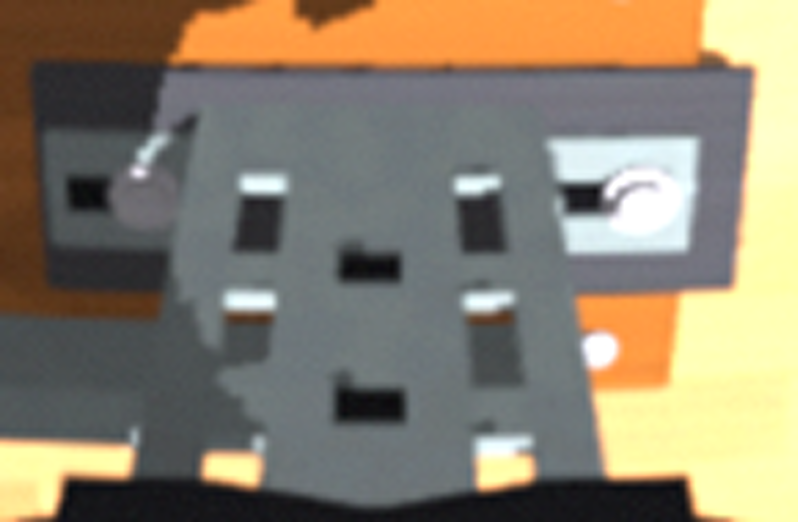

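The slots' lower edges are at about (265,176) and (479,176) in the bottom row, and (250,292) and (489,292) in the next. The foot's front corners are at (33,65) and (752,70). The upright clearly stands towards the fitted arm (picture left).

```bash
python3 - <<'E'
from h import *
f='w1.png'
C=lambda u,v,z:atz(f,210+u/5.5-.4,260+v/5.5-.4,z).round(4)
print('foot',C(33,65,.018),C(752,70,.018),C(48,287,.018),C(735,290,.018))
print('base',C(200,102,.018),C(537,104,.018))
print('row38',C(265,175,.05),C(479,175,.05))
print('row82',C(250,291,.094),C(489,291,.094))
print('row126',C(230,436,.138),C(503,436,.138))
E
```

```text
foot [0.6036 0.1949 0.018 ] [0.6127 0.3551 0.018 ] [0.6626 0.1909 0.018 ] [0.6715 0.3533 0.018 ]
base [0.6139 0.2317 0.018 ] [0.6179 0.3065 0.018 ]
row38 [0.6151 0.248  0.05  ] [0.6172 0.292  0.05  ]
row82 [0.6152 0.2477 0.094 ] [0.6172 0.2916 0.094 ]
row126 [0.6153 0.2471 0.138 ] [0.6174 0.2915 0.138 ]
```

servo_tool([
  [0,-0.3,0,0,0,0],
  [0,-0.6,0,0,0,0],
  [0,-0.9,0,0,0,0],
  [0,-1,0,0,0,0],
])

```text
clock: 1.82
position: [0.4896, 0.0745, 0.2318]
orientation: [0.074, 3.14, 0.0]
ft_force: [0.4, 0.6, 0.4]
width: 0.0854
gripper_force: 0.0
```

servo_tool([
  [0,-0.3,0,0,0,0],
  [0,-0.6,0,0,0,0],
  [0,-0.9,0,0,0,0],
  [0,-1,0,0,0,0],
])

```text
clock: 2.33
position: [0.4809, -0.1252, 0.2316]
orientation: [0.075, 3.14, -0.0]
ft_force: [0.9, 1.0, -0.3]
width: 0.0854
gripper_force: 0.0
```

servo_tool([
  [-0.06,-0.3,0,0,0,0],
  [-0.15,-0.6,0,0,0,0],
  [-0.25,-0.9,0,0,0,0],
  [-0.25,-1,0,0,0,0],
  [-0.25,-1,0,0,0,0],
])

```text
clock: 2.95
position: [0.5222, -0.3258, 0.2311]
orientation: [-0.074, -3.14, -0.001]
ft_force: [-0.9, 0.6, -0.6]
width: 0.0852
gripper_force: 0.0
```

```bash
python3 - <<'E'
from h import *
im,s=snap('wrist','w2.png'); print(s['clock'],s['position'],R.from_rotvec(s['orientation']).as_matrix().round(3),s['q'].round(3))
cv2.imwrite('pics/w2b.png',cv2.resize(im['frame'],(800,600),interpolation=cv2.INTER_CUBIC))
E
```

```text
2.95 [ 0.52217864 -0.32578451  0.23107339] [[-0.999  0.047 -0.   ]
 [ 0.047  0.999  0.   ]
 [ 0.     0.    -1.   ]] [-0.558  0.463  0.317  1.425  0.    -0.511]
```

View pics/w2b.png

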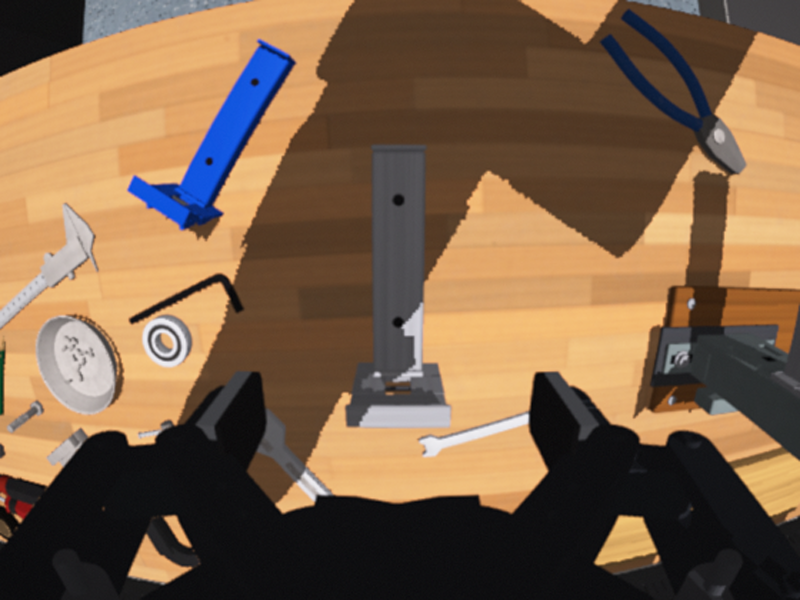

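The loose grey arm is centred under the gripper, with holes at (398,200) and (398,322), tip corners at (373,148) and (425,148), and the flange running (347,405) to (451,427). It is nearly parallel to the tool.

```bash
python3 - <<'E'
from h import *
f='w2.png'
D=lambda u,v,z:atz(f,u*.7-.1,v*.7-.1,z).round(4)
print(D(398,200,.026),D(398.5,322,.026))
print('tip',D(373,148,.036),D(425,148,.036)); print('fl',D(347,426,.104),D(451,427,.104),D(348,405,.104),D(450,405,.104))
print('box',D(373,280,.026),D(424,280,.026))
E
```

```text
[ 0.4735 -0.3226  0.026 ] [ 0.5682 -0.3268  0.026 ]
tip [ 0.4343 -0.3387  0.036 ] [ 0.436  -0.3015  0.036 ]
fl [ 0.6148 -0.3636  0.104 ] [ 0.619  -0.2941  0.104 ] [ 0.5988 -0.3615  0.104 ] [ 0.602  -0.2948  0.104 ]
box [ 0.5335 -0.3447  0.026 ] [ 0.5354 -0.3056  0.026 ]
```

servo_tool([
  [-0.02,0.003,0.25,0,0,0],
  [-0.025,0.003,0.5,0,0,0],
  [-0.025,0.003,0.75,0,0,0],
  [-0.025,0.003,0.9,0,0,0],
], hand=0)

```text
clock: 3.5
position: [0.5264, -0.3229, 0.0497]
orientation: [-0.07, -3.139, -0.002]
ft_force: [-0.1, 0.4, -0.4]
width: 0.0853
gripper_force: 0.0
```

servo_tool([
  [0,0,0.1,0,0,0],
  [0,0,0.2,0,0,0],
  [0,0,0.235,0,0,0],
  [0,0,0.235,0,0,0],
])

```text
clock: 4.0
position: [0.5273, -0.3248, 0.0048]
orientation: [0.072, 3.141, 0.0]
ft_force: [-0.2, 0.9, 0.6]
width: 0.0855
gripper_force: 0.0
```

servo_tool([
  [0,0,0,0,0,0],
  [0,0,0,0,0,0],
  [0,0,0,0,0,0],
  [0,0,0,0,0,0],
  [0,0,0,0,0,0],
], hand=1, newtons=60)

```text
clock: 4.62
position: [0.5274, -0.3262, 0.005]
orientation: [0.074, 3.14, -0.001]
ft_force: [-1.8, -0.3, 7.0]
width: 0.0388
gripper_force: 61.1
```

servo_tool([
  [0,0,0,0,0,0],
  [0,0,0,0,0,0],
  [0,0,0,0,0,0],
])

```text
clock: 5.0
position: [0.5274, -0.3262, 0.005]
orientation: [0.074, 3.14, -0.001]
ft_force: [-2.0, 0.7, 6.6]
width: 0.0386
gripper_force: 61.1
```

servo_tool([
  [0,0,-0.1,0,0,0],
  [0,0,-0.35,0,0,0],
  [0,0,-0.6,0,0,0],
  [0,0,-0.85,0,0,0],
  [0,0,-1,0,0,0],
])

```text
clock: 5.62
position: [0.5273, -0.3262, 0.2069]
orientation: [0.074, 3.139, -0.002]
ft_force: [-0.4, -0.7, -4.4]
width: 0.0388
gripper_force: 62.1
```

servo_tool([
  [0.03,0.1,-0.2,0,0,0],
  [0.06,0.35,-0.35,0,0,0],
  [0.1,0.6,-0.35,0,0,0],
  [0.12,0.85,-0.35,0,0,0],
  [0.12,1,-0.35,0,0,0],
])

```text
clock: 6.25
position: [0.5119, -0.123, 0.2744]
orientation: [-0.072, -3.141, -0.0]
ft_force: [-0.1, 0.7, -4.2]
width: 0.0385
gripper_force: 62.1
```

servo_tool([
  [0.03,0.2,0,0,0,0],
  [0.06,0.4,0,0,0,0],
  [0.1,0.65,0,0,0,0],
  [0.12,0.85,0,0,0,0],
  [0.12,1,0,0,0,0],
])

```text
clock: 6.88
position: [0.4973, 0.0774, 0.2743]
orientation: [-0.072, -3.14, -0.0]
ft_force: [0.6, -0.9, -4.3]
width: 0.0386
gripper_force: 62.0
```

servo_tool([
  [0.03,0.2,0,0,0,0],
  [0.06,0.4,0,0,0,0],
  [0.1,0.7,0,0,0,0],
  [0.106,0.95,0,0,0,0],
  [0.106,1,0,0,0,0],
])

```text
clock: 7.5
position: [0.4854, 0.2792, 0.2736]
orientation: [-0.069, -3.14, 0.0]
ft_force: [0.3, -1.0, -4.7]
width: 0.0389
gripper_force: 62.3
```

servo_tool([
  [0,0,0.15,0,0,0],
  [0,0,0.35,0,0,0],
  [0,0,0.55,0,0,0],
  [0,0,0.65,0,0,0],
  [0,0,0.65,0,0,0],
])

```text
clock: 8.12
position: [0.4851, 0.2755, 0.1431]
orientation: [-0.075, -3.138, 0.003]
ft_force: [-0.3, 0.1, -3.9]
width: 0.0388
gripper_force: 62.2
```

```bash
python3 - <<'E'
from h import *
im,s=snap('scene','s2.png'); print(s['clock'],s['position'],R.from_rotvec(s['orientation']).as_matrix().round(4),s['ft_force'].round(1))
snap('top','t2.png')
i=im['frame'][100:260,160:340]; i=cv2.resize(i,None,fx=3.3,fy=3.3,interpolation=cv2.INTER_CUBIC)
t=cv2.imread('pics/t2.png')[140:250,175:245]; t=cv2.resize(t,None,fx=3,fy=528/110,interpolation=cv2.INTER_CUBIC)
cv2.imwrite('pics/E.png',np.hstack([cv2.resize(i,(590,528)),t[:, :205]]))
E
```

```text
8.125 [0.48512423 0.27545923 0.14307447] [[-0.9989  0.0475 -0.0027]
 [ 0.0475  0.9989 -0.0017]
 [ 0.0026 -0.0018 -1.    ]] [-0.3  0.1 -3.9]
```

View pics/E.png

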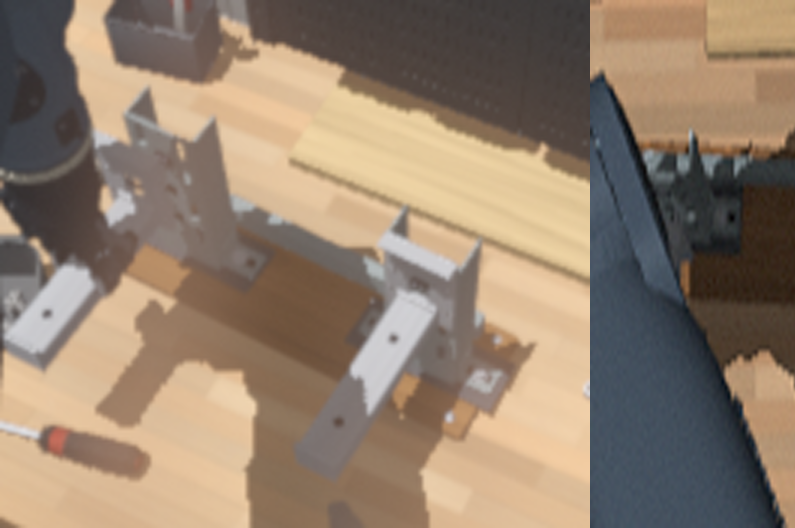

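```bash
python3 - <<'E'
from h import *
im,s=snap('wrist','w3.png')
p=np.array(s['position']);h=np.array([.9989,-.0475,0]);l=np.array([.0475,.9989,0])
g=lambda x,y,z: proj('w3.png',p+h*(x+.0901)+l*y+np.array([0,0,z-.005]))
print('pred hole',g(-.144,0,.026),g(-.0493,0,.026),'tip',g(-.186,-.018,.036),g(-.186,.018,.036),'flange rear',g(0,-.035,.104),g(0,.035,.104),'front',g(-.017,-.035,.104),g(-.017,.035,.104))
i=im['frame'][100:360,150:400]; cv2.imwrite('pics/F.png',cv2.resize(cv2.convertScaleAbs(i,alpha=1.6),None,fx=2.3,fy=2.3,interpolation=cv2.INTER_CUBIC))
E
```

```text
pred hole [277.03244672 155.68157791] [277.37747851 358.42104515] tip [223.97416218  39.44796893] [329.70883262  39.22926525] flange rear [194.24263797 540.66754296] [360.32583565 540.9073094 ] front [186.25392343 529.43680317] [368.16079165 529.71662002]
```

View pics/F.png

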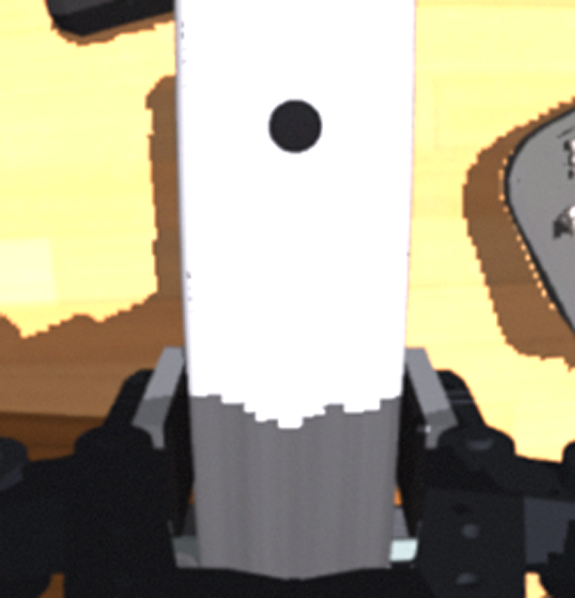

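The held arm sits where predicted: the hole is at (278.3,154.8) against a predicted (277.0,155.7). I'll insert it in steps.

servo_tool([
  [-0.05,0,-0.005,0,0,0],
  [-0.1,0,-0.005,0,0,0],
  [-0.12,0,-0.005,0,0,0],
  [-0.13,0,-0.005,0,0,0],
  [-0.13,0,-0.005,0,0,0],
])

```text
clock: 8.9
position: [0.512, 0.2754, 0.1452]
orientation: [-0.074, -3.14, 0.0]
ft_force: [-1.3, -0.4, -4.3]
width: 0.0386
gripper_force: 62.3
```

servo_tool([
  [-0.01,0,0,0,0,0],
  [-0.02,0,0,0,0,0],
  [-0.03,0,0,0,0,0],
  [-0.03,0,0,0,0,0],
])

```text
clock: 9.4
position: [0.5181, 0.2752, 0.1453]
orientation: [0.074, 3.141, 0.0]
ft_force: [-1.0, 1.0, -5.0]
width: 0.0384
gripper_force: 62.3
```

servo_tool([
  [-0.01,-0.005,0,0,0,0],
  [-0.02,-0.005,0,0,0,0],
  [-0.03,-0.005,0,0,0,0],
  [-0.03,-0.005,0,0,0,0],
])

```text
clock: 9.9
position: [0.5241, 0.2739, 0.1453]
orientation: [0.074, 3.141, 0.0]
ft_force: [-0.7, -0.6, -4.1]
width: 0.0387
gripper_force: 62.3
```

servo_tool([
  [-0.005,0,0,0,0,0],
  [-0.01,0,0,0,0,0],
  [-0.01,0,0,0,0,0],
])

```text
clock: 10.28
position: [0.5259, 0.2738, 0.1453]
orientation: [-0.074, -3.141, 0.0]
ft_force: [-1.0, -0.2, -3.8]
width: 0.0384
gripper_force: 62.3
```

No contact yet. I'll keep going until the plate meets the face.

servo_tool([
  [-0.005,0,0,0,0,0],
  [-0.01,0,0,0,0,0],
  [-0.01,0,0,0,0,0],
])

```text
clock: 10.65
position: [0.5261, 0.2738, 0.1449]
orientation: [-0.073, -3.137, -0.0]
ft_force: [-14.2, 2.2, -1.0]
width: 0.0388
gripper_force: 62.8
```

servo_tool([
  [-0.005,0,0,0,0,0],
  [-0.01,0,0,0,0,0],
  [-0.01,0,0,0,0,0],
])

```text
clock: 11.02
position: [0.5263, 0.2739, 0.1444]
orientation: [-0.071, -3.134, -0.0]
ft_force: [-27.2, 3.6, 2.1]
width: 0.0388
gripper_force: 63.2
```

servo_tool([
  [0.018,0,0,0,0,0],
  [0.018,0,0.01,0,0,0],
  [0.018,0,0.02,0,0,0],
  [0.018,0,0.03,0,0,0],
  [0.018,0,0.03,0,0,0],
])

```text
clock: 11.65
position: [0.5262, 0.2737, 0.139]
orientation: [-0.074, -3.14, 0.0]
ft_force: [-3.4, 0.1, -6.0]
width: 0.0386
gripper_force: 62.2
```

servo_tool([
  [0,0,0.01,0,0,0],
  [0,0,0.01,0,0,0],
])

```text
clock: 11.9
position: [0.5262, 0.2737, 0.1371]
orientation: [-0.074, -3.14, 0.0]
ft_force: [-3.7, 0.0, -5.5]
width: 0.0385
gripper_force: 62.3
```

servo_tool([
  [0,0,0.005,0,0,0],
  [0,0,0.01,0,0,0],
  [0,0,0.01,0,0,0],
])

```text
clock: 12.28
position: [0.5261, 0.2738, 0.1355]
orientation: [-0.073, -3.141, -0.0]
ft_force: [-7.1, 0.0, -1.0]
width: 0.039
gripper_force: 62.9
```

servo_tool([
  [0,0,0.005,0,0,0],
  [0,0,0.005,0,0,0],
])

```text
clock: 12.52
position: [0.5261, 0.2739, 0.1346]
orientation: [-0.073, -3.141, -0.0]
ft_force: [-8.9, 0.5, 0.8]
width: 0.0385
gripper_force: 63.1
```

servo_tool([
  [0,0,0,0,0,0],
  [0,0,0,0,0,0],
  [0,0,0,0,0,0],
  [0,0,0,0,0,0],
  [0,0,0,0,0,0],
], hand=0)

```text
clock: 13.15
position: [0.5264, 0.2737, 0.1343]
orientation: [0.074, 3.141, 0.0]
ft_force: [0.5, 0.8, -0.5]
width: 0.0853
gripper_force: 0.0
```

servo_tool([
  [0,0,-0.15,0,0,0],
  [0,0,-0.35,0,0,0],
  [0,0,-0.55,0,0,0],
  [0,0,-0.7,0,0,0],
  [0,0,-0.7,0,0,0],
])

```text
clock: 13.78
position: [0.5272, 0.2742, 0.2765]
orientation: [0.073, 3.137, 0.003]
ft_force: [0.1, 0.2, -0.5]
width: 0.0856
gripper_force: 0.0
```

servo_tool([
  [-0.1,0,0,0,0,0],
  [-0.25,0,0,0,0,0],
  [-0.415,0,0,0,0,0],
  [-0.415,0,0,0,0,0],
  [-0.415,0,0,0,0,0],
], hand=1, newtons=20)

```text
clock: 14.4
position: [0.6088, 0.2699, 0.2735]
orientation: [-0.073, -3.14, 0.001]
ft_force: [-0.7, -0.9, -0.3]
width: -0.0001
gripper_force: 0.0
```

```bash
python3 - <<'E'
from h import *
im,s=snap('scene','s3.png'); print(s['clock'],s['position'],s['width'],s['ft_force'].round(1))
i=im['frame'][90:270,140:350]; cv2.imwrite('pics/G.png',cv2.resize(i,None,fx=3.3,fy=3.3,interpolation=cv2.INTER_CUBIC))
E
```

```text
14.4 [0.60882118 0.26989292 0.27354156] -0.00011070716582216246 [-0.7 -0.9 -0.3]
```

View pics/G.png

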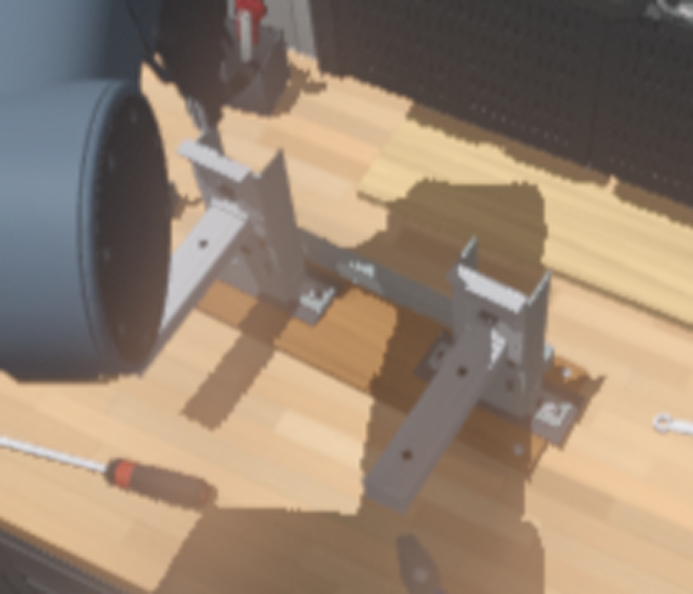

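The arm hangs on the catch, with its flange at (215,160) still a little high and the finger tips above it. Now I'll press down.

servo_tool([
  [0,0,0.08,0,0,0],
  [0,0,0.16,0,0,0],
  [0,0,0.17,0,0,0],
  [0,0,0.18,0,0,0],
  [0,0,0.19,0,0,0],
])

```text
clock: 15.08
position: [0.6093, 0.27, 0.237]
orientation: [0.073, 3.14, 0.001]
ft_force: [0.5, 0.3, 0.5]
width: -0.0
gripper_force: 0.0
```

servo_tool([
  [0,0,0.01,0,0,0],
  [0,0,0.02,0,0,0],
  [0,0,0.02,0,0,0],
])

```text
clock: 15.45
position: [0.6093, 0.2699, 0.2323]
orientation: [0.074, 3.14, 0.0]
ft_force: [0.0, -0.7, 1.4]
width: -0.0002
gripper_force: 0.6
```

servo_tool([
  [0,0,0.01,0,0,0],
  [0,0,0.02,0,0,0],
  [0,0,0.02,0,0,0],
])

```text
clock: 15.82
position: [0.609, 0.2698, 0.2278]
orientation: [-0.073, -3.14, 0.001]
ft_force: [0.1, 0.1, 0.6]
width: -0.0004
gripper_force: 0.0
```

servo_tool([
  [0,0,0.005,0,0,0],
  [0,0,0.01,0,0,0],
  [0,0,0.01,0,0,0],
])

```text
clock: 16.2
position: [0.6092, 0.2698, 0.2262]
orientation: [-0.074, -3.141, 0.0]
ft_force: [0.1, 0.2, -0.7]
width: 0.0005
gripper_force: 0.0
```

servo_tool([
  [0,0,0.005,0,0,0],
  [0,0,0.01,0,0,0],
  [0,0,0.01,0,0,0],
])

```text
clock: 16.58
position: [0.6094, 0.27, 0.2256]
orientation: [0.073, 3.139, 0.001]
ft_force: [-2.7, -0.7, 12.3]
width: 0.0
gripper_force: 6.3
```

servo_tool([
  [0,0,0.003,0,0,0],
  [0,0,0.003,0,0,0],
  [0,0,0.003,0,0,0],
])

```text
clock: 16.95
position: [0.6095, 0.27, 0.2256]
orientation: [0.073, 3.138, 0.002]
ft_force: [-4.5, -1.9, 17.6]
width: 0.0001
gripper_force: 8.8
```

servo_tool([
  [0,0,-0.15,0,0,0],
  [0.1,0,-0.35,0,0,0],
  [0.4,0,-0.5,0,0,0],
  [0.7,0,-0.5,0,0,0],
  [1,0,-0.5,0,0,0],
])

```text
clock: 17.58
position: [0.4077, 0.2791, 0.324]
orientation: [0.074, 3.14, 0.001]
ft_force: [-0.9, 0.4, 1.6]
width: -0.0001
gripper_force: 0.0
```

```bash
python3 - <<'E'
from h import *
im,s=snap('scene','s4.png'); print(s['clock'],s['position'],s['ft_force'].round(1))
f='s4.png'
H=np.array([.6163,.2695,.122]);h=np.array([.9989,-.0475,0]);l=np.array([.0475,.9989,0])
a=im['frame'].astype(int); b=cv2.imread('pics/s3.png').astype(int)
# flange front edge prediction, home vs 8 mm high; vertical brightness profile on the predicted front edge
for y in(-.02,0,.02):
    for dz in(0,.008): print(y,dz,proj(f,H-h*.017+l*y+[0,0,.104+dz]).round(1))
    u=int(round(proj(f,H-h*.017+l*y+[0,0,.104])[0]))
    print(u,'now',a[125:155,u].mean(1).astype(int),'before',b[125:155,u].mean(1).astype(int))
E
```

```text
17.575 [0.40770736 0.27911166 0.32395989] [-0.9  0.4  1.6]
-0.02 0 [209.1 142.1]
-0.02 0.008 [208.7 140.3]
209 now [192 192 193 191 191 193 195 197 197 197 196 193 188 187 193 199 201 201
 199 182 141 125 123 116 110 113 125 161 193 191] before [189 191 191 190 189 190 194 196 196 196 194 190 179 178 196 199 199 194
 172 127 116 110 101  99 107 128 166 193 193 185]
0 0 [203.4 139.5]
0 0.008 [202.9 137.7]
203 now [193 189 176 148 125 113 110 111 111 113 136 181 205 202 200 201 188 150
 126 125 126 127 129 134 143 144 140 145 148 164] before [ 80  80  86  97 109 105 100 100 105 133 176 198 200 199 198 180 128 115
 114 115 117 123 133 135 133 137 147 158 184 199]
0.02 0 [197.8 136.9]
0.02 0.008 [197.3 135.1]
198 now [190 188 190 191 190 190 190 189 188 194 202 202 202 201 189 162 165 179
 189 190 191 191 192 192 190 171 135 157 186 186] before [140 155 166 176 187 188 188 192 197 200 201 199 192 169 146 152 161 169
 177 187 189 190 190 190 188 169 128 153 183 184]
```

```bash
python3 - <<'E'
from h import *
f='s4.png'; a=cv2.imread('pics/s4.png').astype(int).mean(2)
h=np.array([.9989,-.0475,0]);l=np.array([.0475,.9989,0]);H=np.array([.6163,.2695,.122])
for n,P in(('loose',H),('fitted',H+l*.005-l*.28)):
  for part,x,y,z in(('flange',-.017,-.02,.104),('flange',-.017,0,.104),('flange',-.017,.02,.104)):
    u,v=proj(f,P+h*x+l*y+[0,0,z]); v0=int(v)-4; col=a[v0:v0+13,int(round(u))]; g=np.diff(col); k=g.argmin()
    print(n,part,(u.round(1),v.round(1)),'edge-pred',round(v0+k+.5-v,1),col.astype(int))
  # tip of box, lower front edges
  u,v=proj(f,P-h*.186+[0,0,0.0]); print('tip',u.round(1),v.round(1),a[int(v)-8:int(v)+10,int(round(u))].astype(int))
E
```

```text
loose flange (np.float64(209.1), np.float64(142.1)) edge-pred 2.4 [187 193 199 201 201 199 182 141 125 123 116 110 113]
loose flange (np.float64(203.4), np.float64(139.5)) edge-pred 2.0 [136 181 205 202 200 201 188 150 126 125 126 127 129]
loose flange (np.float64(197.8), np.float64(136.9)) edge-pred 2.6 [189 188 194 202 202 202 201 189 162 165 179 189 190]
tip 177.3 201.0 [204 202 202 201 198 198 189 147 137 136 134 155 183 185 185 185 185 186]
fitted flange (np.float64(292.0), np.float64(180.0)) edge-pred 2.5 [189 200 204 205 204 198 173 123 112 112 110 118 135]
fitted flange (np.float64(285.6), np.float64(177.1)) edge-pred 2.4 [186 199 204 204 205 203 183 125 112 110 104  91  99]
fitted flange (np.float64(279.3), np.float64(174.2)) edge-pred 2.3 [173 205 205 204 204 197 171 127 118 127 141 143 137]
tip 256.6 241.5 [115 115 115 115 116 117 114 112 112 112 111 110 110 110 111 111 110 110]
```

The loose arm's flange edges match the fitted arm's offset (2.0–2.6 px against 2.3–2.5 px), so the two stand level. The arm is home and released, and I'm handing the job in.

```bash
python3 -c "
from station import *
print(close_job())"
```

```text
the job is handed in; nothing more can be done
None
```

The loose shelf arm is hooked on the bare post, pressed home and level with the fitted arm, the gripper is clear and the job is handed in; I inferred that the catch snapped from the press heights and forces rather than seeing it, and `close_job()` gave no verdict.

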